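Prop open the specimen case

ROBOT

A 7-joint arm with a two-finger parallel gripper is mounted at the origin on a cart in front of the work surface, level with it; the furniture and walls round the work are solid. World frame = base frame: x ahead of the robot, y to its left, z up, the work surface at z = 0. Lengths are in m, angles in rad, forces in N, time in s.
With the tool pointing down it reaches from about 0.4 to 0.925 m from the base axis. Payload 4.1 kg.
Tool frame: the origin (TCP) lies at the centre of the arm's flange, where the gripper is bolted on; the fingertips stand r.tips_ahead ahead of it and the grasp point (between the pads) lies 155 mm ahead of it (r.tips_ahead is the distance from the TCP to the fingertips, in m); z points along the fingers, y is the direction in which the jaws open and shut (so a half turn about z gives the same grasp; the last joint's range is limited). The gripper opens to 85 mm and grips with 20 to 120 N. Pads are 22 mm wide; open, the fingers measure 114 mm over their backs; the gripper's body (76 mm by 85 mm) begins 54 mm behind the grasp point. The pads swing forward as they close: fully open they stand 13 mm farther back than shut.
Start: joints at [1.159, 0.398, 0.045, 1.537, -0.019, 1.207, -0.051], TCP at [0.2, -0.618, 0.405] pointing down, gripper open.
Joint ranges: [-2.82, 2.82], [-0.49, 2.23], [-1.37, 1.46], [0, 2.46], [-1.36, 4.5], [0.23, 2], [-2.94, 2.94]. Speed limits (rad/s): [2.57, 2.57, 3.14, 3.14, 3.14, 3.14, 3.14].

INTERFACE

Orientations are given as a unit quaternion [x, y, z, w].
In Python, from plant import r gives the robot as it stands.
- The arm moves only by the shell command python3 -m creep 'ROWS' [FORCE]. ROWS is text: rows parted by semicolons, each of 5 numbers parted by spaces: the closure, from -1 (fully open) to 1 (shut), then the shift along the tool's x, y, z in cm, then the turn about the tool's z in rad. In form: fingers tx ty tz yaw; .... A call has 1 to 8 rows; each row shifts and turns the pose as measured when the row begins, along the tool's axes as they then stand; what a row does not reach is not made up. A row lasts 1/8 s, in which the tool goes at most 62.5 mm and 10.7 degrees, less where a joint would pass 70% of its speed; a pose out of reach is approached as far as the arm can. A call with a gripper value outside its range is refused whole. The fingers move at their own pace and stop on an object; FORCE is the grip in N (left out, the last holds). Time passes only in rows, so rows that do not move let the fingers close. It gives the time, the measured TCP pose, the force and the opening at its end, in the units of the state.
- r.read_state(): the state, without advancing time (a new reading comes with each control period).
- r.grab_frame(name): name is "scene" or "top" or "wrist"; returns (picture, depth): 400x640x3 uint8, blue, green, red; 400x640 float32, m along the optical axis (not along the pixel's ray), 0 where there is no reading.
- r.calibration(name): a dict with "intrinsics" (3x3 intrinsics, pixels), "rvec" (rotation vector, rad) and "tvec" (3), from world to camera coordinates, as OpenCV has them; the wrist camera has in their place "hand_eye" (4x4, takes a point from camera to tool coordinates, whose origin is the TCP and whose axes are the flange's). Camera axes: x right, y down, z forward; pixel columns grow to the right and rows downward; lengths in m; the calibration is good to about 2 mm. A picture is of the moment at which its call begins: read the wrist's pose just before it. calibration takes no time and is no camera call.
- r.close_job(): hands the job in, once; it reports no verdict.
Trained networks look in the newest picture that a camera, given by its name, has taken for a name from the list of things; names that differ only in an ending like _2 or _b are one class to them, and where a whole thing is asked for, a point or a joint stands for the part that bears it (a point fixed in the world has none). Each returns a list of dicts, best first, with "conf" (0 to 1); they miss things now and then, are a little off and sometimes report something else, mostly with a low value. They report only what shows in the picture. A call takes as long as a camera call.
- r.search_frame(query, camera): "point" ([x, y, z] in m, in world coordinates, good to about 4 mm: the middle of the surface that is visible of it).
- r.silhouettes(query, camera): "region" (400x640 bool, what is visible of it).
- r.mark_of(query, camera): "point" ([x, y, z] in m, in world coordinates, good to about 4 mm: a listed point, or the origin of a listed thing).
The state is a dict: "clock": time; "joint_pos": joint angles; "qvel": joint speeds; "tau": joint torques, N m; "tool_pos": TCP position; "ee_rot": TCP orientation; "wrist_force": force on the tool from outside, world axes, zero at the start; "ft_torque": the same for the moment, N m; "grip_width": opening from 0.0 (shut) to 1.0 (fully open).
Only numpy, scipy, OpenCV 4.12 (cv2) and the standard library are available. Lean on these libraries where they do the work, as an engineer would, in place of code of your own. Each camera call takes 0.05 s, during which the arm holds its last target.

TASK

Of the two specimen cases, take the one with the folding metal stay on its side: raise its lid and press the knee of the stay down past straight until it locks, so that the lid stays up by itself and the specimens can be reached.

Things in the scene. Friction and masses are not known exactly. Their poses are not given: they have to be found in the camera images.
- case: The case with the folding metal stay on its right side; the plain case beside it is alike but has none. Box with lid, 149 deep x 200 wide x 60 mm high, fixed to the worktop. Origin under its centre, x towards the hinge (far long side), y left, z up. Hinge line: 71.5 mm along x, 46 mm up. Specimens lie inside.
- case_lid (a joint): Its lid, rad: 0 shut (start), grows as it is raised, 1.46 fully up, where the taut stay stops it. Left below about 1.1 it falls shut; from 1.2 up the hinge's own friction just holds it up until the stay is locked.
- lift_tab (a point): Centre of the lid's lift tab: black barrel 18 mm long, 18 mm in diameter, axis along the hinge direction, on a narrow neck 30 mm out from the middle of the lid's front edge; shut, 52 mm above the worktop. Pinched on its two flat ends it turns between the fingers as the lid rises. Axes move with the lid: x to the hinge, y left, z out of its top. Hinge line: 172.5 mm along +x, 6 mm along -z.
- stay (a joint): Knee of the stay (flat links: 45 mm from case wall to knee, 89 mm from knee to lid), rad: 0 folded (start), 2.20 straight, 2.39 hard stop, locked. As the lid rises the knee unfolds, above the straight line, to about 1.4 with the lid at 1.27, 1.75 with it at 1.4; a light push down on the knuckle (1 to 3 N) takes it past straight, where the lid's weight keeps it. Lifting the lid to its stop may also bring it to straight or past.
- knuckle (a point): Centre of the knuckle at the knee: black roller 20 mm in diameter, 26 mm long, pointing out to the right; it spins freely; press it from above. Shut: 81 mm up near the case's front right corner. It swings towards the hinge and down on the 45 mm link as the lid rises. Locked: 79 mm in front of the hinge line, 124.5 mm right of the case's middle, 53 mm up; just before, with the lid at 1.4, some 9 mm nearer the front and 14 mm higher.

How it is judged:
At the end, for the whole second after the job is handed in: The lid of the case with the stay is up (at least 1.38 rad) and at rest, with the knee of its stay past straight (at least 2.28 rad, straight being 2.20), and stays so with nothing touching it (value of joint case_lid above 1.38 rad and value of joint stay above 2.28 rad and velocity of joint case_lid between -0.05 and 0.05 rad/s).
It also fails if it takes over 45 s, if anything falls off the work surface, if the arm or the gripper's body presses on something with over 40 N, if the wrist force passes 120 N, or if a joint passes its speed limit or range.

## Working session

There is one attempt and no reset: what is moved stays moved. The work goes in short steps, Python scripts to look and compute and a shell command to move; the robot and the scene stay as the last step left them, time stands still between calls to the robot, and variables do not carry over. Pictures are saved under pics/ and viewed, and the job is handed in when it is done.

```bash
mkdir -p pics; ls
python3 - <<'E'
from plant import r
import cv2,numpy as np
s=r.read_state(); print({k:np.round(v,3) for k,v in s.items()}, r.tips_ahead)
a,d=r.grab_frame("scene"); b,d2=r.grab_frame("top")
cv2.imwrite("pics/s0.png",a); cv2.imwrite("pics/t0.png",b)
for c in("scene","top"):
  for q in("case","lift_tab","knuckle"):
    print(c,q,[(np.round(x["point"],3),round(x["conf"],2)) for x in r.mark_of(q,c)])
E
```

```text
pics
{'clock': np.float64(0.0), 'joint_pos': array([ 1.159,  0.399,  0.045,  1.538, -0.019,  1.207, -0.051]), 'qvel': array([ 0.   , -0.001, -0.001, -0.001,  0.002, -0.001, -0.   ]), 'tau': array([-1.0000e-03, -4.7512e+01,  1.3650e+00, -2.5422e+01,  1.2000e-02,
        9.0000e-03,  0.0000e+00]), 'tool_pos': array([ 0.2  , -0.618,  0.404]), 'ee_rot': array([ 0.988,  0.156, -0.   , -0.001]), 'wrist_force': array([-0.277, -0.203, -0.903]), 'ft_torque': array([-0.018, -0.032, -0.053]), 'grip_width': np.float64(0.999)} 0.1734
scene case [(array([0.544, 0.188, 0.001]), 0.7)]
scene lift_tab [(array([0.443, 0.196, 0.055]), 0.61)]
scene knuckle []
top case [(array([0.543, 0.186, 0.001]), 0.71)]
top lift_tab [(array([0.442, 0.194, 0.052]), 0.62)]
top knuckle [(array([0.468, 0.071, 0.078]), 0.6)]
```

View pics/s0.png

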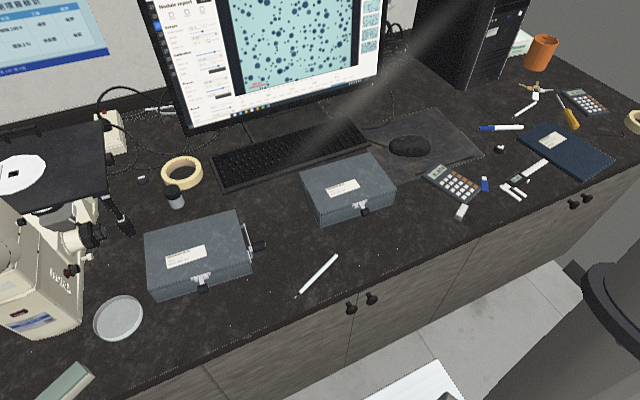

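View pics/t0.png

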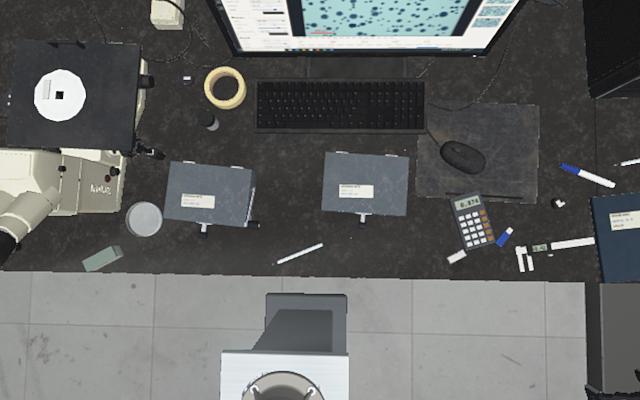

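```bash
cat > h.py <<'E'
from plant import r
import cv2,numpy as np
from scipy.spatial.transform import Rotation as R
def st():
    s=r.read_state(); Rm=R.from_quat(s["ee_rot"]).as_matrix()
    return s,np.array(s["tool_pos"]),Rm
def to(target,phi=None):
    s,p,Rm=st(); d=Rm.T@(np.array(target)-p)*100
    y=np.arctan2(Rm[1,0],Rm[0,0])
    print("t",round(float(s["clock"]),2),"pos",np.round(p,4),"phi",round(y,3),"z",np.round(Rm[:,2],3),"d_tool_cm",np.round(d,2),"yaw",None if phi is None else round((y-phi+np.pi/2)%np.pi-np.pi/2,3))
def cloud(name,depth):
    c=r.calibration(name);K=np.array(c["intrinsics"])
    v,u=np.indices(depth.shape)
    P=np.stack([(u-K[0,2])/K[0,0]*depth,(v-K[1,2])/K[1,1]*depth,depth],-1)
    Rw=cv2.Rodrigues(np.array(c["rvec"],float))[0]
    return (P-np.array(c["tvec"]).reshape(3))@Rw
E
python3 - <<'E'
from h import *
a,d=r.grab_frame("top")
W=cloud("top",d)
for L in r.silhouettes("case_lid","top")[:3]:
    m=L["region"]&(W[...,2]>0.054)&(W[...,2]<0.066)&(d>0)
    P=W[m]; print(L["conf"],m.sum(),P.mean(0))
    print(cv2.minAreaRect((P[:,:2]*1000).astype(np.float32)))
for q in("case","lift_tab","knuckle"):
    print(q,[(np.round(x["point"],4),round(x["conf"],2)) for x in r.mark_of(q,"top")])
to((0.44,-0.3,0.405),-0.08)
E
```

```text
0.98 4853 [0.53911921 0.18599087 0.05911724]
((522.1776733398438, 182.93841552734375), (213.51930236816406, 177.46337890625), 84.46336364746094)
case [(array([0.5439, 0.1843, 0.0035]), 0.68)]
lift_tab [(array([0.4388, 0.1946, 0.0522]), 0.65)]
knuckle [(array([0.4729, 0.0714, 0.0803]), 0.78), (array([0.4393, 0.1946, 0.0503]), 0.61)]
t 0.65 pos [ 0.2001 -0.6185  0.4048] phi 0.313 z [ 0. -0. -1.] d_tool_cm [ 3.263e+01 -2.291e+01 -3.000e-02] yaw 0.393
```

```bash
python3 -m creep '-1 4.1 -2.9 0 0;-1 4.1 -2.9 0 0;-1 4.1 -2.9 0 0;-1 4.1 -2.9 0 0;-1 4.1 -2.9 0 0;-1 4.1 -2.9 0 0;-1 4.1 -2.9 0 0;-1 4.1 -2.9 0 0' 30; python3 -c "
from h import *
to((0.4425,0.195,0.33),-0.092)"
```

```text
clock: 1.65
tool_pos: [0.4453, -0.2921, 0.405]
ee_rot: [0.989, 0.15, 0.0, 0.003]
wrist_force: [1.0, -0.8, 0.3]
grip_width: 1.003
t 1.65 pos [ 0.4453 -0.2921  0.405 ] phi 0.302 z [ 0.002 -0.006 -1.   ] d_tool_cm [ 14.22 -46.63   7.21] yaw 0.394
```

```bash
python3 -m creep '-1 1.7 -5.6 0.8 0;-1 1.7 -5.6 0.8 0;-1 1.7 -5.6 0.8 0;-1 1.7 -5.6 0.8 0;-1 1.7 -5.6 0.8 0;-1 1.7 -5.6 0.8 0;-1 1.7 -5.6 0.8 0;-1 1.7 -5.6 0.8 0'; python3 -c "
from h import *
to((0.4425,0.195,0.33),-0.092)"
```

```text
clock: 2.65
tool_pos: [0.4439, 0.1898, 0.3397]
ee_rot: [0.989, 0.149, 0.007, 0.005]
wrist_force: [0.8, -0.4, -0.6]
grip_width: 0.998
t 2.65 pos [0.4439 0.1898 0.3397] phi 0.3 z [ 0.016 -0.008 -1.   ] d_tool_cm [ 0.01 -0.56  0.96] yaw 0.392
```

```bash
python3 -m creep '-1 0 0 0 0.14;-1 0 0 0 0.14;-1 0 0 0 0.11; -1 0 0 0 0'; python3 -c "
from h import *
to((0.4425,0.195,0.30),-0.092)
a,d=r.grab_frame('wrist');cv2.imwrite('pics/w1.png',a)
c=r.calibration('wrist');print(np.round(c['hand_eye'],3))
for q in('lift_tab','knuckle','case'):
    print(q,[(np.round(x['point'],4),round(x['conf'],2)) for x in r.mark_of(q,'wrist')])
"
```

```text
clock: 3.15
tool_pos: [0.4426, 0.1964, 0.34]
ee_rot: [0.999, -0.045, 0.008, 0.002]
wrist_force: [1.0, -0.6, 0.3]
grip_width: 1.007
t 3.15 pos [0.4426 0.1964 0.34  ] phi -0.089 z [ 0.016 -0.004 -1.   ] d_tool_cm [-0.06  0.13  4.  ] yaw 0.003
[[-0.    -0.956 -0.295  0.077]
 [ 1.    -0.     0.     0.001]
 [-0.    -0.295  0.956  0.03 ]
 [ 0.     0.     0.     1.   ]]
lift_tab [(array([0.4443, 0.1974, 0.0544]), 0.88), (array([0.4681, 0.0709, 0.0855]), 0.29)]
knuckle [(array([0.4734, 0.069 , 0.083 ]), 0.55)]
case [(array([0.5423, 0.1885, 0.0035]), 0.58)]
```

View pics/w1.png

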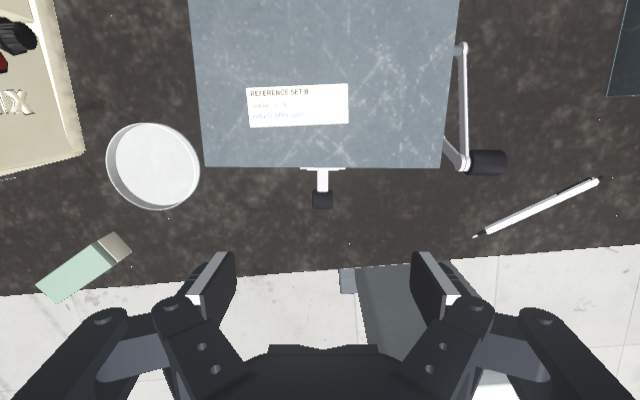

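```bash
python3 -c "
from h import *
to((0.443,0.1965,0.209),-0.092)"
```

```text
t 3.35 pos [0.4426 0.1962 0.34  ] phi -0.09 z [ 0.016 -0.004 -1.   ] d_tool_cm [-0.18 -0.07 13.09] yaw 0.002
```

Wrist view: tab at about (322,200), centred between the open fingers (~324); the stay with black knuckle at (487,162), clear of them. Descending.

```bash
python3 -m creep '-1 0 0 4 0;-1 0 0 4 0;-1 0 0 2.5 0;-1 0 0 1.5 0;-1 0 0 0.7 0;-1 0 0 0 0'; python3 -c "
from h import *
to((0.443,0.1965,0.209),-0.092)
a,d=r.grab_frame('wrist');cv2.imwrite('pics/w2.png',a)
print([(np.round(x['point'],4),round(x['conf'],2)) for x in r.mark_of('lift_tab','wrist')])"
```

```text
clock: 4.1
tool_pos: [0.4472, 0.1955, 0.2115]
ee_rot: [0.999, -0.044, 0.011, 0.001]
wrist_force: [0.5, 0.3, 0.9]
grip_width: 1.0
t 4.1 pos [0.4472 0.1955 0.2115] phi -0.088 z [ 0.022 -0.002 -1.   ] d_tool_cm [-0.43 -0.07  0.24] yaw 0.004
[(array([0.4452, 0.1973, 0.054 ]), 0.66)]
```

View pics/w2.png

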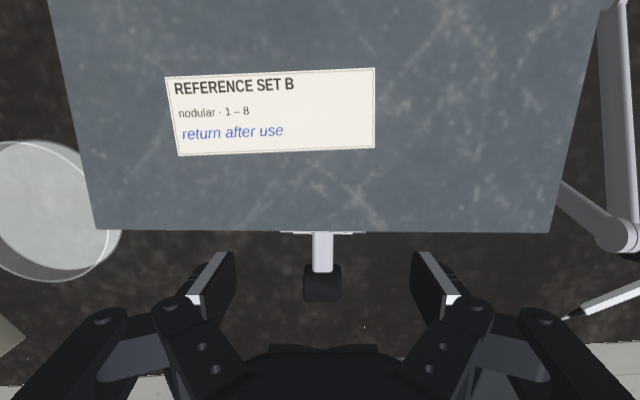

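Tab between the fingers at (322,283); grasp point is ~6 mm too far toward the lid. Correct and close.

```bash
python3 -m creep '-1 -0.6 0 0.3 0;-1 0 0 0 0;1 0 0 0 0;1 0 0 0 0;1 0 0 0 0;1 0 0 0 0;1 0 0 0 0' 40; python3 -c "
from h import *
to((0.443,0.1965,0.209),-0.092)
a,d=r.grab_frame('wrist');cv2.imwrite('pics/w3.png',a)"
```

```text
clock: 5.08
tool_pos: [0.4418, 0.1962, 0.2108]
ee_rot: [0.999, -0.045, 0.013, 0.0]
wrist_force: [-0.5, -0.2, 0.6]
grip_width: 0.196
t 5.08 pos [0.4418 0.1962 0.2108] phi -0.089 z [ 0.027 -0.002 -1.   ] d_tool_cm [ 0.11 -0.04  0.18] yaw 0.003
```

View pics/w3.png

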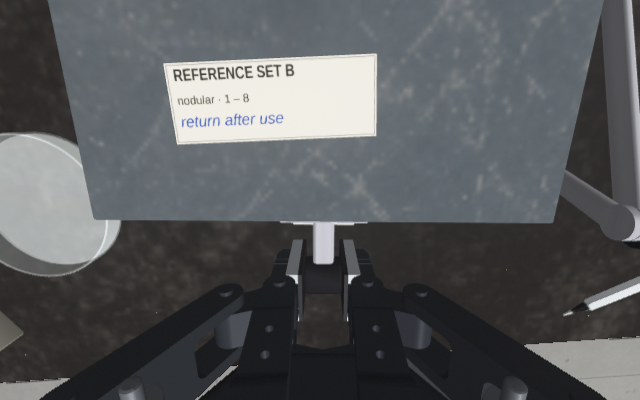

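```bash
cat >> h.py <<'E'
def arc(goal):
    # tab arc relative to grasp pose
    p0=np.array([.4418,.1962,.2108]);s,p,Rm=st();ph=-.092
    e=np.array([np.cos(ph),np.sin(ph),0]); q=p+ (0.155*(Rm[:,2]-np.array([.027,-.002,-1])))-p0
    dx,dz=q@e*1e3,q[2]*1e3
    th=np.arctan2(dz+6, 172.5-dx)-np.arctan2(6,172.5)
    print("t",s["clock"],"dx,dz",dx,dz,"theta",th,"rad",np.hypot(dz+6,172.5-dx),"F",np.round(s["wrist_force"],1),"w",s["grip_width"],"z",np.round(Rm[:,2],3),"lat",q@[-e[1],e[0],0]*1e3)
    for g in goal:
        tx=172.5*(1-np.cos(g))+6*np.sin(g);tz=172.5*np.sin(g)-6*(1-np.cos(g))
        w=p+(tx-dx)/1e3*e+np.array([0,0,(tz-dz)/1e3]); print(g,np.round(Rm.T@(w-p)*100,2))
E
python3 -m creep '1 0.2 0 -1.72 0;1 0.37 0 -1.69 0;1 0.53 0 -1.66 0;1 0.7 0 -1.6 0'; python3 -c "
from h import *
arc([.5,.6,.7,.8])"
```

```text
clock: 5.62
tool_pos: [0.4595, 0.1942, 0.281]
ee_rot: [0.999, -0.045, 0.014, -0.001]
wrist_force: [5.5, 0.3, -6.2]
grip_width: 0.199
t 5.625 dx,dz 18.04033438745805 70.24698433409088 theta 0.42377555975705083 rad 172.2538560415452 F [ 5.5  0.3 -6.2] w 0.1991950101413119 z [ 0.029  0.    -1.   ] lat -0.05215813313260772
0.5 [ 0.63 -0.   -1.15]
0.6 [ 1.62 -0.   -2.57]
0.7 [ 2.75 -0.   -3.87]
0.8 [ 4.   -0.   -5.06]
```

```bash
python3 -m creep '1 0.8 0 -1.5 0;1 0.95 0 -1.42 0;1 1.1 0 -1.3 0;1 1.23 0 -1.2 0'; python3 -c "
from h import *
arc([.9,1.,1.1,1.2])"
```

```text
clock: 6.12
tool_pos: [0.5023, 0.1892, 0.3397]
ee_rot: [0.999, -0.045, 0.019, -0.003]
wrist_force: [7.8, 2.0, -13.1]
grip_width: 0.199
t 6.125 dx,dz 62.46295694349244 129.0524274898426 theta 0.8523436806687489 rad 174.20479044939862 F [  7.8   2.  -13.1] w 0.19918723279974562 z [ 0.038  0.004 -0.999] lat -0.37186795875736833
0.9 [ 0.76 -0.   -0.35]
1.0 [ 2.24 -0.01 -1.25]
1.1 [ 3.79 -0.01 -2.  ]
1.2 [ 5.41 -0.01 -2.59]
```

```bash
python3 -m creep '1 1.4 0 -0.9 0;1 1.5 0 -0.8 0;1 1.6 0 -0.65 0;1 1.1 0 -0.3 0'; python3 -c "
from h import *
arc([1.2,1.3,1.4,1.44,1.46])"
```

```text
clock: 6.62
tool_pos: [0.5549, 0.1844, 0.3682]
ee_rot: [0.999, -0.045, 0.011, -0.002]
wrist_force: [-3.0, 0.2, 1.8]
grip_width: 0.203
t 6.625 dx,dz 112.99789091592766 157.43640407562427 theta 1.1868747782198767 rad 173.9309034146134 F [-3.   0.2  1.8] w 0.20285804134852403 z [ 0.023  0.004 -1.   ] lat -0.5264471809637841
1.2 [0.26 0.   0.05]
1.3 [ 1.92  0.   -0.4 ]
1.4 [ 3.63  0.01 -0.68]
1.44 [ 4.31  0.01 -0.74]
1.46 [ 4.66  0.01 -0.76]
```

```bash
python3 -m creep '1 1.3 0 -0.3 0;1 1.2 0 -0.25 0;1 1.1 0 -0.15 0;1 0 0 0 0'; python3 -c "
from h import *
arc([1.4,1.42,1.44,1.46])
a,d=r.grab_frame('scene');cv2.imwrite('pics/s4.png',a)
print([(np.round(x['point'],4),round(x['conf'],2)) for x in r.mark_of('knuckle','scene')])
a,d=r.grab_frame('top');cv2.imwrite('pics/t4.png',a)
print([(np.round(x['point'],4),round(x['conf'],2)) for x in r.mark_of('knuckle','top')])"
```

```text
clock: 7.12
tool_pos: [0.5924, 0.1809, 0.3768]
ee_rot: [0.999, -0.044, 0.01, -0.002]
wrist_force: [-2.0, 0.4, -0.6]
grip_width: 0.197
t 7.125 dx,dz 150.2123224662874 166.035319670433 theta 1.4071924086106358 rad 173.47302898132273 F [-2.   0.4 -0.6] w 0.19666670650199897 z [ 0.02   0.003 -1.   ] lat -0.6872466681936014
1.4 [-0.11  0.    0.1 ]
1.42 [0.23 0.   0.06]
1.44 [0.57 0.   0.03]
1.46 [0.92 0.   0.01]
[(array([0.5145, 0.0646, 0.0694]), 0.6)]
[(array([0.5147, 0.0648, 0.0673]), 0.53)]
```

View pics/s4.png

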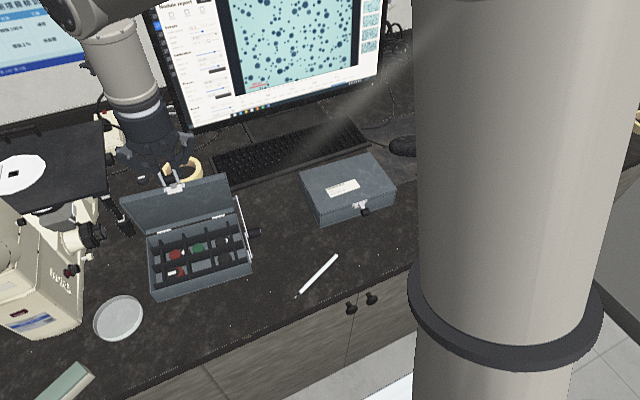

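Lid is at ~1.41, knuckle seen at z≈0.068, matching the expected just-before-lock position. Release, lift, move over.

```bash
python3 -m creep '-0.4 0 0 0 0;-0.4 0 0 0 0;-0.4 0 0 0 0;-0.4 0 0 -3 0;-0.4 0 0 -3 0;0 0 0 -2 0;1 0 0 0 0'; python3 -c "
from h import *
s,p,Rm=st();t=np.array([.5193,.0602,.13])-.1734*Rm[:,2]
to(t,-.092);print(s['wrist_force'],s['grip_width'])
a,d=r.grab_frame('scene');cv2.imwrite('pics/s5.png',a)
print([(np.round(x['point'],4),round(x['conf'],2)) for x in r.mark_of('knuckle','scene')])
print([(np.round(x['point'],4),round(x['conf'],2)) for x in r.mark_of('lift_tab','scene')])"
```

```text
clock: 8.2
tool_pos: [0.5898, 0.1811, 0.46]
ee_rot: [0.999, -0.044, 0.012, -0.002]
wrist_force: [0.3, -0.5, -0.6]
grip_width: 0.298
t 8.2 pos [0.5898 0.1811 0.46  ] phi -0.087 z [ 0.025  0.003 -1.   ] d_tool_cm [-6.78 12.84 15.43] yaw 0.005
[ 0.2873783  -0.52437044 -0.57548879] 0.2983616119679089
[(array([0.5175, 0.063 , 0.0688]), 0.75)]
[(array([0.5876, 0.1806, 0.2161]), 0.62)]
```

View pics/s5.png

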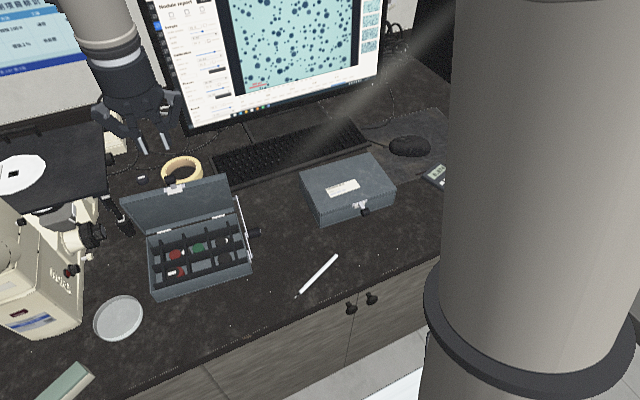

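Lid stands on its own (tab at (174,190)), knuckle at (253,232). Go sideways first, then down.

```bash
python3 -m creep '1 -2.2 4.2 0 0;1 -2.2 4.2 0 0;1 -2.2 4.2 0 0;1 0 0 0 0' 60; python3 -c "
from h import *
s,p,Rm=st();t=np.array([.5193,.0602,.13])-.1734*Rm[:,2]
to(t,-.092);print(s['wrist_force'],s['grip_width'])"
```

```text
clock: 8.85
tool_pos: [0.5096, 0.0568, 0.4489]
ee_rot: [0.999, -0.043, 0.005, -0.001]
wrist_force: [0.9, 0.4, 0.8]
grip_width: 0.004
t 8.85 pos [0.5096 0.0568 0.4489] phi -0.087 z [ 0.01   0.001 -1.   ] d_tool_cm [ 0.63 -0.36 14.56] yaw 0.005
[0.8914918  0.37415345 0.75797093] 0.004363122470037893
```

```bash
python3 -m creep '1 0.4 -0.3 4 0;1 0.2 0 4 0;1 0 0 3.5 0;1 0 0 2.5 0;1 0 0 0.5 0;1 0 0 0 0'; python3 -c "
from h import *
s,p,Rm=st();t=np.array([.5193,.0602,.08])-.1734*Rm[:,2]
to(t,-.092);print(s['wrist_force'],s['grip_width'],p[2]+.1734*Rm[2,2])
a,d=r.grab_frame('wrist');cv2.imwrite('pics/w6.png',a)
print([(np.round(x['point'],4),round(x['conf'],2)) for x in r.mark_of('knuckle','wrist')])"
```

```text
clock: 9.6
tool_pos: [0.5183, 0.0639, 0.2971]
ee_rot: [0.999, -0.041, 0.004, -0.003]
wrist_force: [-0.8, 0.4, -0.4]
grip_width: -0.003
t 9.6 pos [0.5183 0.0639 0.2971] phi -0.082 z [ 0.008  0.005 -1.   ] d_tool_cm [-0.04  0.49  4.37] yaw 0.01
[-0.75899667  0.39560023 -0.44667213] -0.003070619385350913 0.12371020455272752
[(array([0.5162, 0.0665, 0.0741]), 0.86)]
```

View pics/w6.png

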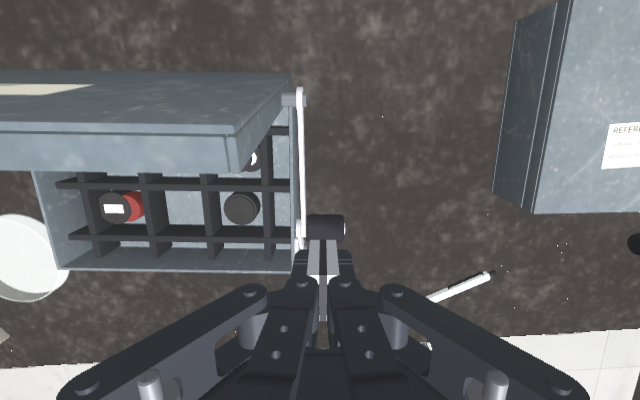

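```bash
python3 -m creep '1 0 0.3 2 0;1 0 0.1 1.5 0;1 0 0 0.5 0;1 0 0 0.3 0;1 0 0 0 0'; python3 -c "
from h import *
s,p,Rm=st();t=np.array([.5193,.0602,.063])-.1734*Rm[:,2]
to(t,-.092);print(s['wrist_force'],p[2]+.1734*Rm[2,2])"
```

```text
clock: 10.32
tool_pos: [0.521, 0.0607, 0.2577]
ee_rot: [0.999, -0.041, 0.009, -0.003]
wrist_force: [0.1, 0.1, -0.3]
grip_width: -0.001
t 10.32 pos [0.521  0.0607 0.2577] phi -0.083 z [ 0.019  0.006 -1.   ] d_tool_cm [-0.52  0.21  2.13] yaw 0.009
[ 0.05383196  0.07182065 -0.27309511] 0.08438317599678338
```

```bash
python3 -m creep '1 0 0 0.4 0;1 0 0 0.4 0;1 0 0 0.4 0'; python3 -c "
from h import *
s,p,Rm=st();t=np.array([.5193,.0602,.063])-.1734*Rm[:,2]
to(t,-.092);print(s['wrist_force'],p[2]+.1734*Rm[2,2])"
```

```text
clock: 10.7
tool_pos: [0.5222, 0.0608, 0.2465]
ee_rot: [0.999, -0.041, 0.011, -0.003]
wrist_force: [-0.6, -0.1, 1.0]
grip_width: -0.001
t 10.7 pos [0.5222 0.0608 0.2465] phi -0.083 z [ 0.022  0.006 -1.   ] d_tool_cm [-0.68  0.23  0.99] yaw 0.009
[-0.60863618 -0.09146917  0.99147392] 0.0731091016217596
```

```bash
python3 -m creep '1 -0.3 0 0.4 0;1 -0.2 0 0.4 0;1 0 0 0.3 0'; python3 -c "
from h import *
s,p,Rm=st();t=np.array([.5193,.0602,.063])-.1734*Rm[:,2]
to(t,-.092);print(s['wrist_force'],p[2]+.1734*Rm[2,2])
a,d=r.grab_frame('wrist');cv2.imwrite('pics/w7.png',a)
print([(np.round(x['point'],4),round(x['conf'],2)) for x in r.mark_of('knuckle','wrist')])"
```

```text
clock: 11.08
tool_pos: [0.517, 0.0614, 0.2346]
ee_rot: [0.999, -0.041, 0.011, -0.003]
wrist_force: [-1.4, -1.9, 13.1]
grip_width: 0.001
t 11.07 pos [0.517  0.0614 0.2346] phi -0.083 z [ 0.021  0.006 -1.   ] d_tool_cm [-0.12  0.23 -0.18] yaw 0.009
[-1.42703198 -1.89147515 13.11343795] 0.06122195187886975
[(array([0.5261, 0.0652, 0.0531]), 0.64)]
```

View pics/w7.png

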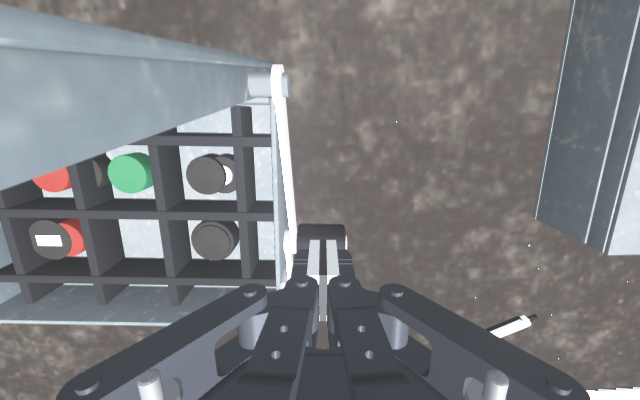

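Force has risen to 13 N at the locked height (knuckle z≈0.053): it is against the hard stop. One small extra press, then straight up.

```bash
python3 -m creep '1 0 0 0.1 0;1 0 0 -0.5 0;1 -0.2 0 -2 0;1 0 0.5 -4 0;1 0 0.5 -5 0;1 0 1 -5 0;1 0 0 0 0;1 0 0 0 0'; python3 -c "
from h import *
to((.5,0,.4))
for c in('scene','top'):
  a,d=r.grab_frame(c);cv2.imwrite('pics/%s8.png'%c,a)
  for q in('knuckle','lift_tab'): print(c,q,[(np.round(x['point'],4),round(x['conf'],2)) for x in r.mark_of(q,c)])
a,d=r.grab_frame('wrist');cv2.imwrite('pics/w8.png',a)
for q in('knuckle','lift_tab'): print([(np.round(x['point'],4),round(x['conf'],2)) for x in r.mark_of(q,'wrist')])"
```

```text
clock: 12.18
tool_pos: [0.5092, 0.0404, 0.4037]
ee_rot: [0.999, -0.041, 0.011, -0.003]
wrist_force: [-0.5, -0.4, 0.7]
grip_width: -0.003
t 12.18 pos [0.5092 0.0404 0.4037] phi -0.082 z [ 0.021  0.006 -1.   ] d_tool_cm [-0.6   4.11  0.33] yaw None
scene knuckle [(array([0.525 , 0.0633, 0.0535]), 0.49)]
scene lift_tab [(array([0.6017, 0.1815, 0.2203]), 0.86)]
top knuckle []
top lift_tab []
[(array([0.5271, 0.0643, 0.0525]), 0.97)]
[(array([0.6006, 0.1797, 0.2199]), 0.68)]
```

View pics/scene8.png

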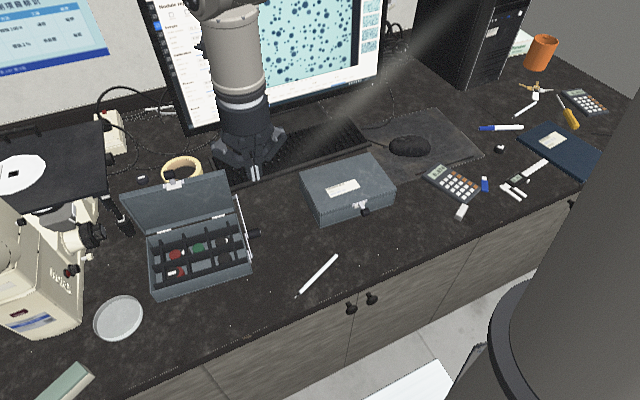

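View pics/w8.png

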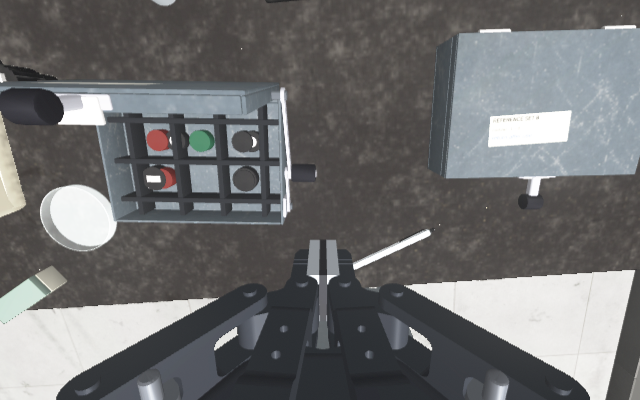

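The lid is up (tab at (175,183) in the scene view). The stay is straight, with the knuckle at (303,172) in the wrist view, z≈0.053, which is its locked position. Nothing is touching it, so I'm handing in.

```bash
python3 -c "
from plant import r
print(r.close_job())"
```

```text
the job is handed in; nothing more can be done
None
```

I raised the lid of the left case, the one with the stay, by its tab to about 1.41 rad. After letting go, I pressed the knuckle down with the closed fingers until it met the hard stop (about 13 N), then backed off. The job was handed in at about 12.5 s.

**Last checks, arm clear of the case:**
- **Stay:** the scene and wrist cameras put the knuckle at about (0.526, 0.064, 0.053) m. The computed locked position is (0.525, 0.064, 0.053) m, so the knee should be past straight and locked.
- **Lid:** the tab was at about (0.601, 0.181, 0.220) m, which works out to a lid angle of about 1.45 rad. The lid stayed up by itself.
- **Not confirmed:** the top camera found neither the knuckle nor the tab in its last picture. The joint values can't be read directly, so these angles come from the camera positions.

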